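# Lean the bag-panel pattern board on the rack

### The job

Three plywood pattern boards stand in the slotted block on the leather-cutting table. Take the widest one, the plain rectangle, and lean it against the steel rail of the rack: foot set down on the middle of the black rubber strip before you let go, top tipped back onto the rail about 20 degrees from upright, square to the rail and centred along it, and left standing there by itself. Leave the other two boards in their slots.

Things in the scene. Friction and masses are not known exactly. Their poses are not given: they have to be found in the camera images.
- panel_center (a point): The board to move: plain plywood rectangle, 150 mm wide, 200 high, 12 thick, 0.2 kg. Point: its very centre, 100 mm below its top edge; x through its thickness, y along its width, z up. It stands upright in an open-ended 18 mm slot, floor 10 mm above the table, of a fixed wooden block 40 mm high; lift it 30 mm to clear. Pinch its thickness from above at the middle of the top edge.
- rack: Fixed rack: wooden base 140 x 240 mm, a black rubber strip 50 mm deep (x), 200 long (y), top at 12 mm. Origin: on the table under the strip's middle; y along the rail, x away from it, z up. The 12 mm steel rail's axis is at x = -52, z = 120 mm; its posts at y = +-108, 127 high. A board with its foot at x = 0 leans 20 degrees on it, top towards -x, held by friction; no lip.
- arch_center (a point): Bystander board of the same plywood, 100 mm wide with a half-round top, 200 high, 12 thick, in another slot of the block (three parallel slots, 60 mm apart centre to centre, boards in any order). Point at mid-height and mid-width, axes as for the wide board. It stays in its slot.
- step_center (a point): Bystander board of the same plywood, 90 mm wide below, 50 mm wide in its upper 70 mm, 200 high, 12 thick, in another slot of the block. Point at mid-height and mid-width, axes as for the wide board. It stays in its slot.
There are look-alikes about, which are no part of the job. What is shaped like the part that bears panel_center but green or turquoise is not meant.

How it is judged:
By the outcome, as a careful person would: the job done as asked, in the order asked, and still so for the second after the job is handed in, with the robot touching nothing.
It also fails if it takes over 48 s, if anything falls off the work surface, if the arm or the gripper's body presses on something with over 40 N, if the wrist force passes 120 N, or if a joint passes its speed limit or range.

### The arm

A 6-joint arm with a two-finger parallel gripper is mounted at the origin on the work surface. World frame = base frame: x ahead of the robot, y to its left, z up, the work surface at z = 0. Lengths are in m, angles in rad, forces in N, time in s.
With the tool pointing down it reaches from about 0.225 to 0.875 m from the base axis. Payload 3.4 kg.
Tool frame: the origin (TCP) lies at the very end of the fingers, on their centre line; the grasp point (between the pads) lies 19 mm behind it; z points along the fingers, x is the direction in which the jaws open and shut, and the axes are right-handed (so a half turn about z gives the same grasp; the last joint's range is limited). The gripper opens to 85 mm and grips with 20 to 120 N. Pads are 22 mm wide; open, the fingers measure 114 mm over their backs; the gripper's body (76 mm by 85 mm) begins 54 mm behind the grasp point. The pads swing forward as they close: fully open they stand 13 mm farther back than shut.
Start: joints at [1.075, 0.276, 1.505, -0, 1.361, -0.121], TCP at [0.211, 0.535, 0.231] pointing down, gripper open.
Joint ranges: [-2.89, 2.89], [-0.75, 2.08], [0.22, 2.7], [-1.18, 4.32], [0.11, 2.71], [-2.7, 2.7]. Speed limits (rad/s): [2.57, 2.57, 3.14, 3.14, 3.14, 3.14].

### API

Orientations are given as a unit quaternion [w, x, y, z].
In Python, from rig import manip gives the robot as it stands.
- The arm moves only by the tool carry_out, never from a script. Its argument "series" is a list of rows, each a list of 2 entries, a list of its own where there are three numbers: the shift along the tool's x, y, z in mm, then the turn about the tool's z in degrees. A call has 1 to 10 rows; each row shifts and turns the pose as measured when the row begins, along the tool's axes as they then stand; what a row does not reach is not made up. A row lasts 1/12 s, in which the tool goes at most 41.7 mm and 7.16 degrees, less where a joint would pass 70% of its speed; a pose out of reach is approached as far as the arm can. A call is refused whole if a number of a shift passes 41.7 or a number of a turn 7.16, either way. A call with a gripper value outside its range is refused whole. "fingers" is the finger opening in mm, from 0 to 85.4, set as the call begins (left out, the last holds). The fingers move at their own pace and stop on an object; "squeeze" is the grip in N (left out, the last holds). Time passes only in rows, so rows that do not move let the fingers close. It gives the time, the measured TCP pose, the force and the opening at its end, in the units of the state.
- manip.get_state(): the state, without advancing time (a new reading comes with each control period).
- manip.get_image(name): name is "scene" or "top"; returns a dict with "frame" (420x560x3 uint8, blue, green, red), "K" (3x3 intrinsics, pixels), "rvec" (rotation vector, rad) and "tvec" (3), from world to camera coordinates, as OpenCV has them. Camera axes: x right, y down, z forward; pixel columns grow to the right and rows downward; lengths in m; the calibration is good to about 2 mm. A picture is of the moment at which its call begins. There is no depth.
- manip.sign_off(): hands the job in, once; it reports no verdict.
The state is a dict: "clock": time; "qpos": joint angles; "qd": joint speeds; "effort": joint torques, N m; "position": TCP position; "ee_rot": TCP orientation; "contact_force": force on the tool from outside, world axes, zero at the start; "moment": the same for the moment, N m; "width": finger opening in m.
Only numpy, scipy, OpenCV 4.12 (cv2) and the standard library are available. Lean on these libraries where they do the work, as an engineer would, in place of code of your own. Each camera call takes 0.05 s, during which the arm holds its last target. There are 200 camera calls.

## Working session

There is one attempt and no reset: what is moved stays moved. The work goes in short steps, Python scripts to look and compute and a tool call to move; the robot and the scene stay as the last step left them, time stands still between calls to the robot, and variables do not carry over. Pictures are saved under pics/ and viewed, about 8 in all and at most 12, crops included, and the job is handed in when it is done.

Besides the shell and the picture viewer there is one more tool, called after ">>>" in YAML: its name, and indented under it one key for each argument. carry_out: Moves the arm, as the interface text tells. Its arguments: {"type":"object","properties":{"series":{"type":"array","items":{"type":"array"}},"fingers":{"type":"number"},"squeeze":{"type":"number"}},"required":["series"]}

```bash
mkdir -p pics
cat > h.py <<'E'
import numpy as np, cv2
from rig import manip
def cam(n):
    d=manip.get_image(n); R=cv2.Rodrigues(np.array(d['rvec'],float))[0]
    return d['frame'],np.array(d['K'],float),R,np.array(d['tvec'],float).ravel()
def onplane(c,uv,z):
    _,K,R,t=c; r=R.T@np.linalg.inv(K)@np.array([uv[0],uv[1],1.]); o=-R.T@t
    return o+r*(z-o[2])/r[2]
def proj(c,P):
    _,K,R,t=c; p=K@(R@np.array(P,float)+t); return p[:2]/p[2]
E
python3 - <<'E'
from h import *
for n in('scene','top'):
    c=cam(n); cv2.imwrite(f'pics/{n}0.png',c[0]); print(n,-c[2].T@c[3],c[2][2])
s=manip.get_state(); print(s)
E
```

```text
scene [0.88697202 0.34896129 0.48549992] [-0.6189459  -0.53665903 -0.5735007 ]
top [ 0.40343012 -0.02471759  1.13065872] [ 0.04117795  0.03141141 -0.99865795]
{'clock': 0.1, 'qpos': array([ 1.07498486e+00,  2.76539986e-01,  1.50602465e+00,  3.56891308e-05,
        1.36072112e+00, -1.21029874e-01]), 'qd': array([ 3.06283000e-04, -5.33485644e-04, -5.52916140e-03,  9.71724125e-04,
       -9.12658891e-05,  1.03183839e-04]), 'effort': array([-1.01843057e-05, -4.17703092e+01, -2.46405280e+01, -1.07382350e-04,
        5.79567393e-03,  4.26696118e-06]), 'position': array([0.21026658, 0.53465475, 0.23051431]), 'ee_rot': array([ 3.73146601e-04,  8.26460909e-01,  5.62993472e-01, -7.60075122e-04]), 'contact_force': array([-0.40816353,  0.38135066, -1.07345225]), 'moment': array([ 0.03865709, -0.030375  , -0.0361899 ]), 'width': 0.08529126405853105}
```

View pics/scene0.png

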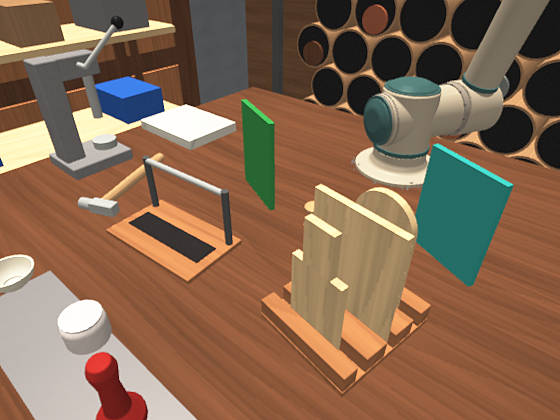

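View pics/top0.png

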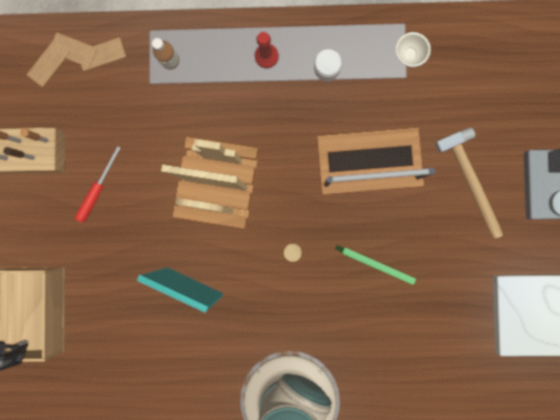

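The scene view shows the wide board in the middle slot, with top corners at about (316,187) and (413,238). The stepped board is in front of it and the arch behind. In the top view its top edge runs (163,169)–(240,183). The rack strip is centred near (370,159), with the rail on the robot's side.

Run:
```python
from h import *
c=cam('top'); s=cam('scene'); f=c[0]
a=cv2.resize(f[125:240,150:265],None,fx=5,fy=5,interpolation=cv2.INTER_CUBIC)
cv2.imwrite('pics/a.png',a)
b=cv2.resize(s[0][170:260,295:435],None,fx=5,fy=5,interpolation=cv2.INTER_CUBIC); cv2.imwrite('pics/b.png',b)
# strip in both views
for c_,n,roi in((c,'top',(310,120,120,80)),(s,'scene',(110,190,115,80))):
    x,y,w,h=roi; g=c_[0][y:y+h,x:x+w].max(2)
    m=(g<45).astype(np.uint8)
    if n=='top': m[50:]=0
    cs=max(cv2.findContours(m,0,2)[0],key=cv2.contourArea)
    q=cv2.boxPoints(cv2.minAreaRect(cs)) if n=='top' else cv2.approxPolyDP(cs,4,True)[:,0]
    q=q+[x,y]; print(n,q.tolist()); W=np.array([onplane(c_,p,.012) for p in q]); print(W.round(4).tolist(),W.mean(0).round(4))
for p in((163,169),(240,183)): print('top edge',onplane(c,p,.21).round(4))
for p in((316,187),(413,238)): print('scene edge',onplane(s,p,.21).round(4))
```

```text
Traceback (most recent call last):
ValueError: max() iterable argument is empty
```

View pics/a.png

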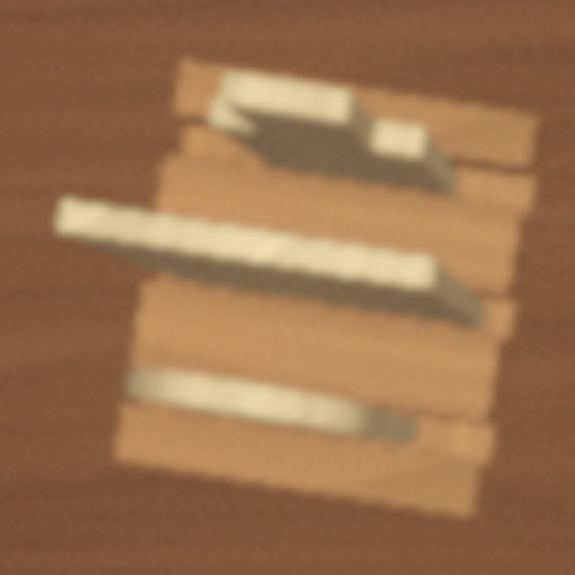

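View pics/b.png

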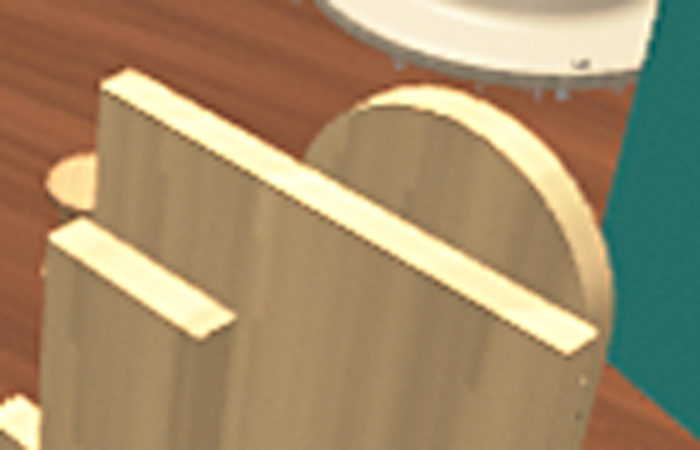

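The top crop shows the wide board's top face with corners (62,198), (437,257), (432,287) and (57,232). The scene crop shows its corners at (100,85), (127,68), (598,332) and (570,355). Next I compute positions from these, with a looser strip threshold.

```bash
cat > m.py <<'E'
from h import *
c=cam('top'); s=cam('scene')
for c_,n,(x,y,w,h) in((c,'top',(322,140,95,35)),(s,'scene',(118,205,105,62))):
    g=c_[0][y:y+h,x:x+w].max(2); print(n,'min',g.min(),np.median(g))
    m=(g<70).astype(np.uint8); m=cv2.morphologyEx(m,cv2.MORPH_OPEN,np.ones((3,3)))
    cs=max(cv2.findContours(m,0,2)[0],key=cv2.contourArea)+np.array([x,y])
    W=np.array([onplane(c_,p,.012)[:2] for p in cs[:,0]])*1000
    (cx,cy),(a,b),_=r=cv2.minAreaRect(W.astype(np.float32)); q=cv2.boxPoints(r)
    e=max((q[1]-q[0],q[2]-q[1]),key=np.linalg.norm); e=e*np.sign(e[1])
    print('strip',round(cx,1),round(cy,1),'size',a,b,'ydir deg',np.degrees(np.arctan2(-e[0],e[1])))
for c_,P,o in((c,[(62,198),(437,257),(432,287),(57,232)],(150,125)),(s,[(127,68),(100,85),(570,355),(598,332)],(295,170))):
    W=np.array([onplane(c_,((u+.5)/5-.5+o[0],(v+.5)/5-.5+o[1]),.21)[:2] for u,v in P])*1000
    (cx,cy)=W.mean(0); L=[np.linalg.norm(W[i]-W[i-1]) for i in range(4)]
    e=max((W[1]-W[0],W[2]-W[1]),key=np.linalg.norm); e=e*np.sign(e[1])
    print('board',round(cx,1),round(cy,1),'sides',np.round(L,1),'ydir deg',np.degrees(np.arctan2(-e[0],e[1])))
# rail ends
for c_,P in((c,[(328,181),(431,172)]),(s,[(147,160),(227,192)])):
    print('rail z.126',[ (onplane(c_,p,.126)*1000).round() for p in P])
S=manip.get_state(); w,X,Y,Z=S['ee_rot']
from scipy.spatial.transform import Rotation as Ro
print(S['position'],Ro.from_quat([X,Y,Z,w]).as_matrix().round(3))
E
python3 m.py
```

```text
top min 58 124.0
strip 567.9 -196.9 size 40.086788177490234 189.6226348876953 ydir deg 3.692469
scene min 38 158.0
strip 568.7 -195.5 size 48.850730895996094 198.18321228027344 ydir deg 3.8506565
board 515.7 168.7 sides [ 13.6 150.6  12.  150.3] ydir deg -9.9538724920169
board 516.5 169.0 sides [150.   12.1 149.2  11.9] ydir deg -9.817134250917539
rail z.126 [array([505., -90., 126.]), array([ 520., -307.,  126.])]
rail z.126 [array([ 529., -294.,  126.]), array([508., -87., 126.])]
[0.21043314 0.53495906 0.23101611] [[ 0.366  0.931 -0.   ]
 [ 0.931 -0.366 -0.   ]
 [-0.001 -0.    -1.   ]]
```

Both views agree within about 1.5 mm. The board is at (516,169), yaw -9.9°, 150×12. The strip is at (568.4,-196), yaw +3.8°, and the rail ends fit that. Next is a small planner that turns a world target into tool-axis rows.

```bash
cat > plan.py <<'E'
import sys; from h import *
from scipy.spatial.transform import Rotation as Ro
x,y,z,yaw=map(float,sys.argv[1:5]); n=int(sys.argv[5]) if len(sys.argv)>5 else 0
S=manip.get_state(); q=S['ee_rot']; R=Ro.from_quat(np.r_[q[1:],q[0]]).as_matrix()
p=S['position']*1000; d=np.array([x,y,z])-p
y0=np.degrees(np.arctan2(R[1,0],R[0,0])); t=-((yaw-y0+90)%180-90)
print('t',S['clock'],'p',p.round(1),'yaw',y0.round(2),'F',S['contact_force'].round(1),'w',round(S['width']*1e3,1))
print('left, tool axes',(R.T@d).round(1),'turn',t.round(2),'q6',S['qpos'][5].round(2))
if n:
    print([[ (Ro.from_euler('z',-t*i/n,degrees=True).as_matrix()@R).T.dot(d/n).round(0).tolist(),round(t/n,1)] for i in range(n)])
E
python3 plan.py 516 169 300 -9.9 15
```

```text
t 0.3 p [210.4 535.  231. ] yaw 68.52 F [ 0.2  0.3 -0.2] w 85.2
left, tool axes [-228.7  418.3  -68.9] turn 78.42 q6 -0.12
[[[-15.0, 28.0, -5.0], np.float64(5.2)], [[-13.0, 29.0, -5.0], np.float64(5.2)], [[-10.0, 30.0, -5.0], np.float64(5.2)], [[-7.0, 31.0, -5.0], np.float64(5.2)], [[-4.0, 31.0, -5.0], np.float64(5.2)], [[-1.0, 32.0, -5.0], np.float64(5.2)], [[1.0, 32.0, -5.0], np.float64(5.2)], [[4.0, 31.0, -5.0], np.float64(5.2)], [[7.0, 31.0, -5.0], np.float64(5.2)], [[10.0, 30.0, -5.0], np.float64(5.2)], [[13.0, 29.0, -5.0], np.float64(5.2)], [[15.0, 28.0, -5.0], np.float64(5.2)], [[18.0, 26.0, -5.0], np.float64(5.2)], [[20.0, 25.0, -5.0], np.float64(5.2)], [[22.0, 23.0, -5.0], np.float64(5.2)]]
```

>>> carry_out:
  series:
    - [[0,0,-30],0]
    - [[0,0,-30],0]
    - [[-15,28,-8],5.2]
    - [[-13,29,0],5.2]
    - [[-10,30,0],5.2]
    - [[-7,31,0],5.2]
    - [[-4,31,0],5.2]
    - [[-1,32,0],5.2]
    - [[1,32,0],5.2]
    - [[4,31,0],5.2]
  fingers: 40
  squeeze: 40

```text
clock: 1.13
position: [0.3729, 0.3361, 0.3006]
ee_rot: [-0.0, 0.975, 0.223, -0.001]
contact_force: [0.7, -1.1, 0.2]
width: 0.04
```

```bash
python3 plan.py 516 169 300 -9.9 9
```

```text
t 1.1333 p [372.9 336.1 300.6] yaw 25.72 F [ 0.7 -1.1  0.2] w 40.0
left, tool axes [ 56.4 212.7   0.4] turn 35.62 q6 0.14
[[[6.0, 24.0, 0.0], np.float64(4.0)], [[8.0, 23.0, 0.0], np.float64(4.0)], [[9.0, 23.0, 0.0], np.float64(4.0)], [[11.0, 22.0, 0.0], np.float64(4.0)], [[12.0, 21.0, 0.0], np.float64(4.0)], [[14.0, 20.0, 0.0], np.float64(4.0)], [[15.0, 19.0, 0.0], np.float64(4.0)], [[17.0, 18.0, 0.0], np.float64(4.0)], [[18.0, 17.0, 0.0], np.float64(4.0)]]
```

>>> carry_out:
  series:
    - [[6,24,0],4]
    - [[8,23,0],4]
    - [[9,23,0],4]
    - [[11,22,0],4]
    - [[12,21,0],4]
    - [[14,20,0],4]
    - [[15,19,0],4]
    - [[17,18,0],4]
    - [[18,17,0],4]
    - [[0,0,0],0]

```text
clock: 1.97
position: [0.5212, 0.1498, 0.3006]
ee_rot: [0.001, 0.994, -0.111, 0.001]
contact_force: [-0.2, 0.7, -0.0]
width: 0.0401
```

```bash
python3 plan.py 516 169 180 -9.9; python3 -c "
from h import *
a=cam('top')[0][100:260,120:300];cv2.imwrite('pics/c.png',cv2.resize(a,None,fx=3,fy=3))"
```

```text
t 1.9667 p [521.2 149.8 300.6] yaw -12.72 F [-0.2  0.7 -0. ] w 40.1
left, tool axes [ -9.6 -17.7 120.5] turn -2.82 q6 0.38
```

View pics/c.png

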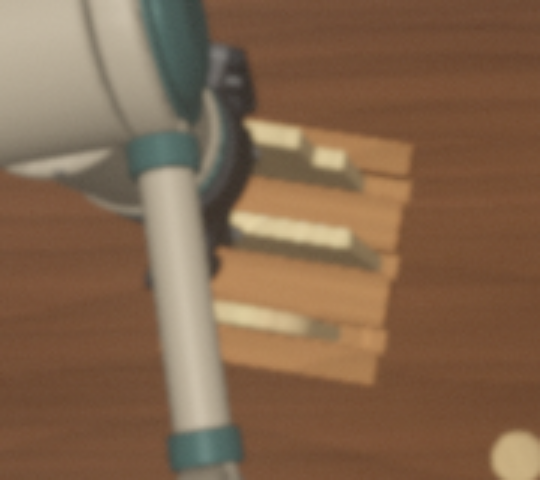

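The arm is over the block and all boards are undisturbed. I correct the offset, then descend.

>>> carry_out:
  series:
    - [[-9,-17,0],-2.7]
    - [[0,0,0],0]
    - [[0,0,0],0]

```text
clock: 2.27
position: [0.5135, 0.1707, 0.3002]
ee_rot: [-0.0, 0.996, -0.085, -0.001]
contact_force: [0.1, -0.9, -0.0]
width: 0.0398
```

```bash
python3 plan.py 516 169 184 -9.9
```

```text
t 2.2667 p [513.5 170.7 300.2] yaw -9.75 F [ 0.1 -0.9 -0. ] w 39.8
left, tool axes [  3.1   1.3 116.1] turn 0.15 q6 0.36
```

>>> carry_out:
  series:
    - [[2.5,1,20],0]
    - [[0,0,20],0]
    - [[0,0,20],0]
    - [[0,0,20],0]
    - [[0,0,15],0]
    - [[0,0,10],0]
    - [[0,0,5],0]
    - [[0,0,0],0]

```text
clock: 2.93
position: [0.5126, 0.173, 0.1884]
ee_rot: [-0.001, 0.997, -0.081, 0.001]
contact_force: [0.5, 0.6, 0.9]
width: 0.04
```

```bash
python3 plan.py 516 169 184 -9.9
```

```text
t 2.9333 p [512.6 173.  188.4] yaw -9.28 F [0.5 0.6 0.9] w 40.0
left, tool axes [4.  3.4 4.4] turn 0.62 q6 0.36
```

>>> carry_out:
  series:
    - [[3.5,3,4],0.6]
    - [[0,0,0],0]
    - [[0,0,0],0]

```text
clock: 3.18
position: [0.5162, 0.1698, 0.1857]
ee_rot: [-0.001, 0.996, -0.086, 0.002]
contact_force: [-0.9, 0.1, -0.3]
width: 0.0401
```

```bash
python3 plan.py 516 169 184 -9.9
```

```text
t 3.1833 p [516.2 169.8 185.7] yaw -9.87 F [-0.9  0.1 -0.3] w 40.1
left, tool axes [-0.1  0.9  1.7] turn 0.03 q6 0.36
```

Well aligned, so I close.

>>> carry_out:
  series:
    - [[0,0,0],0]
    - [[0,0,0],0]
    - [[0,0,0],0]
    - [[0,0,0],0]
    - [[0,0,0],0]
    - [[0,0,0],0]
  fingers: 5
  squeeze: 50

```text
clock: 3.68
position: [0.5173, 0.1698, 0.1875]
ee_rot: [-0.002, 0.996, -0.086, 0.004]
contact_force: [0.5, 0.0, -1.1]
width: 0.0109
```

```bash
python3 plan.py 516 169 400 -9.9
```

```text
t 3.6833 p [517.3 169.8 187.5] yaw -9.9 F [ 0.5  0.  -1.1] w 10.9
left, tool axes [ 3.000e-01  1.000e-01 -2.125e+02] turn 0.0 q6 0.36
```

>>> carry_out:
  series:
    - [[0,0,-10],0]
    - [[0,0,-20],0]
    - [[0,0,-25],0]
    - [[0,0,-30],0]
    - [[0,0,-30],0]
    - [[0,0,-30],0]
    - [[0,0,-25],0]
    - [[0,0,-20],0]
    - [[0,0,-10],0]
    - [[0,0,0],0]

```text
clock: 4.52
position: [0.5134, 0.1688, 0.4004]
ee_rot: [-0.001, 0.996, -0.086, 0.002]
contact_force: [0.2, -0.1, -1.4]
width: 0.0111
```

```bash
python3 plan.py 568 -195 410 3.8 18
```

```text
t 4.5167 p [513.4 168.8 400.4] yaw -9.89 F [ 0.2 -0.1 -1.4] w 11.1
left, tool axes [116.3 349.  -10.1] turn -13.69 q6 0.36
[[[6.0, 19.0, -1.0], np.float64(-0.8)], [[6.0, 19.0, -1.0], np.float64(-0.8)], [[6.0, 20.0, -1.0], np.float64(-0.8)], [[6.0, 20.0, -1.0], np.float64(-0.8)], [[5.0, 20.0, -1.0], np.float64(-0.8)], [[5.0, 20.0, -1.0], np.float64(-0.8)], [[5.0, 20.0, -1.0], np.float64(-0.8)], [[5.0, 20.0, -1.0], np.float64(-0.8)], [[4.0, 20.0, -1.0], np.float64(-0.8)], [[4.0, 20.0, -1.0], np.float64(-0.8)], [[4.0, 20.0, -1.0], np.float64(-0.8)], [[4.0, 20.0, -1.0], np.float64(-0.8)], [[3.0, 20.0, -1.0], np.float64(-0.8)], [[3.0, 20.0, -1.0], np.float64(-0.8)], [[3.0, 20.0, -1.0], np.float64(-0.8)], [[2.0, 20.0, -1.0], np.float64(-0.8)], [[2.0, 20.0, -1.0], np.float64(-0.8)], [[2.0, 20.0, -1.0], np.float64(-0.8)]]
```

>>> carry_out:
  series:
    - [[3,10,-8],0]
    - [[6,20,0],-0.9]
    - [[6,20,0],-0.9]
    - [[6,20,0],-0.9]
    - [[5,20,0],-0.9]
    - [[5,20,0],-0.9]
    - [[5,20,0],-0.9]
    - [[5,20,0],-0.9]
    - [[4,20,0],-0.9]
    - [[4,20,0],-0.9]

```text
clock: 5.35
position: [0.5375, -0.0361, 0.4056]
ee_rot: [-0.001, 1.0, -0.009, -0.004]
contact_force: [-0.7, -0.2, -2.1]
width: 0.0108
```

```bash
python3 plan.py 568 -196 400 3.8 8
```

```text
t 5.35 p [537.5 -36.1 405.6] yaw -1.02 F [-0.7 -0.2 -2.1] w 10.8
left, tool axes [ 33.4 159.3   5.2] turn -4.82 q6 -0.18
[[[4.0, 20.0, 1.0], np.float64(-0.6)], [[4.0, 20.0, 1.0], np.float64(-0.6)], [[4.0, 20.0, 1.0], np.float64(-0.6)], [[4.0, 20.0, 1.0], np.float64(-0.6)], [[3.0, 20.0, 1.0], np.float64(-0.6)], [[3.0, 20.0, 1.0], np.float64(-0.6)], [[3.0, 20.0, 1.0], np.float64(-0.6)], [[3.0, 20.0, 1.0], np.float64(-0.6)]]
```

>>> carry_out:
  series:
    - [[4,20,0],-0.6]
    - [[4,20,0],-0.6]
    - [[4,20,0],-0.6]
    - [[4,20,0],-0.6]
    - [[4,20,0],-0.6]
    - [[4,20,0],-0.6]
    - [[4,15,0],-0.6]
    - [[2,8,0],0]
    - [[0,0,0],0]
    - [[0,0,0],0]

```text
clock: 6.18
position: [0.5636, -0.1973, 0.3968]
ee_rot: [-0.002, 1.0, 0.024, -0.015]
contact_force: [0.7, 0.9, -1.5]
width: 0.011
```

```bash
python3 plan.py 568 -196 250 3.8
```

```text
t 6.1833 p [ 563.6 -197.3  396.8] yaw 2.79 F [ 0.7  0.9 -1.5] w 11.0
left, tool axes [  8.7  -0.5 146.6] turn -1.01 q6 -0.5
```

```bash
echo "print('tool z',R[:,2].round(4),'tilt deg',np.degrees(np.arccos(-R[2,2])).round(2))" >> plan.py; python3 plan.py 568 -196 250 3.8
```

```text
t 6.1833 p [ 563.6 -197.3  396.8] yaw 2.79 F [ 0.7  0.9 -1.5] w 11.0
left, tool axes [  8.7  -0.5 146.6] turn -1.01 q6 -0.5
tool z [-0.0291  0.0025 -0.9996] tilt deg 1.67
```

>>> carry_out:
  series:
    - [[8,0,10],-0.9]
    - [[0,0,20],0]
    - [[0,0,20],0]
    - [[0,0,20],0]
    - [[0,0,20],0]
    - [[0,0,20],0]
    - [[0,0,20],0]
    - [[0,0,10],0]
    - [[0,0,0],0]
    - [[0,0,0],0]

```text
clock: 7.02
position: [0.5682, -0.1831, 0.2465]
ee_rot: [-0.005, 0.999, 0.041, -0.014]
contact_force: [0.7, 0.4, -1.2]
width: 0.0111
```

```bash
python3 plan.py 568 -196 210 3.8
```

```text
t 7.0167 p [ 568.2 -183.1  246.5] yaw 4.75 F [ 0.7  0.4 -1.2] w 11.1
left, tool axes [-0.3 13.3 36.4] turn 0.95 q6 -0.51
tool z [-0.029   0.0093 -0.9995] tilt deg 1.75
```

>>> carry_out:
  series:
    - [[4,13,15],1]
    - [[1,1,10],0]
    - [[0,0,0],0]
    - [[0,0,0],0]

```text
clock: 7.35
position: [0.5755, -0.1938, 0.2232]
ee_rot: [-0.005, 0.999, 0.035, -0.012]
contact_force: [0.4, -0.6, -0.8]
width: 0.0109
```

```bash
python3 plan.py 573.5 -197.6 190 3.8; python3 -c "
from h import *
c=cam('scene')
for P in [(568.4,-196,12),(568.4-4.97,-196+75,12),(568.4+4.97,-196-75,12)]: print(proj(c,np.array(P)/1000))
a=c[0][60:290,70:270];cv2.imwrite('pics/d.png',cv2.resize(a,None,fx=2.5,fy=2.5,interpolation=2))"
```

```text
t 7.35 p [ 575.5 -193.8  223.2] yaw 3.99 F [ 0.4 -0.6 -0.8] w 10.9
left, tool axes [-1.5  4.  33.2] turn 0.19 q6 -0.51
tool z [-0.0244  0.0091 -0.9997] tilt deg 1.49
[169.8971276  234.54345357]
[196.85127358 249.66277096]
[145.45305183 220.83210318]
```

View pics/d.png

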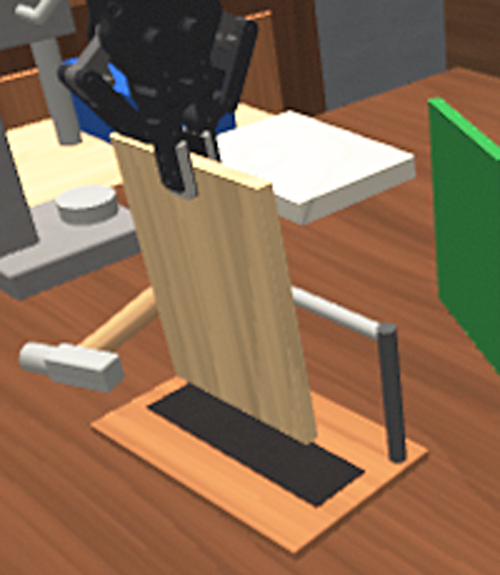

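The board hangs above the strip with its bottom edge at crop (187,378)–(305,443). I compare its corners with those expected from the tool pose.

```bash
cat > chk.py <<'E'
from h import *
from scipy.spatial.transform import Rotation as Ro
S=manip.get_state(); q=S['ee_rot']; R=Ro.from_quat(np.r_[q[1:],q[0]]).as_matrix(); p=S['position']*1000
c=cam('scene')
for ly in(-75,75):
  for lz in(-22.5,177.5):
    P=p+R@np.array([6,ly,lz]); print(ly,lz,P.round(0),((proj(c,P/1000)-[70,60])*2.5).round(0))
E
python3 chk.py
```

```text
-75 -22.5 [ 577. -119.  246.] [257. 187.]
-75 177.5 [ 572. -117.   47.] [306. 446.]
75 -22.5 [ 587. -268.  245.] [107. 134.]
75 177.5 [ 582. -266.   45.] [174. 376.]
```

>>> carry_out:
  series:
    - [[-2,4,10],0]
    - [[0,0,8],0]
    - [[0,0,4],0]
    - [[0,0,0],0]
    - [[0,0,0],0]

```text
clock: 7.87
position: [0.5734, -0.1978, 0.2015]
ee_rot: [-0.004, 0.999, 0.035, -0.01]
contact_force: [0.4, 0.5, -1.4]
width: 0.0111
```

```bash
python3 plan.py 573 -197.6 190 3.8
python3 - <<'E'
from h import *
c=cam('scene'); a=c[0][140:280,90:250]; cv2.imwrite('pics/e.png',cv2.resize(a,None,fx=4,fy=4,interpolation=2))
E
```

```text
t 7.8667 p [ 573.4 -197.8  201.5] yaw 4.02 F [ 0.4  0.5 -1.4] w 11.1
left, tool axes [-0.2 -0.1 11.5] turn 0.22 q6 -0.52
tool z [-0.0209  0.0078 -0.9997] tilt deg 1.28
```

View pics/e.png

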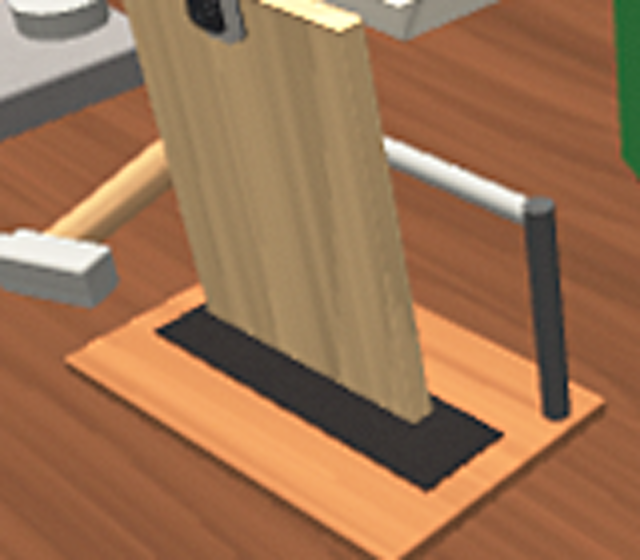

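The foot's front edge runs from crop (207,310) to (415,424). I convert that at the expected foot height of about 24 mm.

Run:
```python
from h import *
c=cam('scene')
for z in(.020,.024,.028):
  W=[onplane(c,((u+.5)/4-.5+90,(v+.5)/4-.5+140),z)*1000 for u,v in((207,310),(415,424))]
  e=W[1]-W[0]; n=np.array([e[1],-e[0],0])/np.linalg.norm(e)
  m=(W[0]+W[1])/2-6*n; d=m-[568.4,-196,0]
  print(z,m.round(1),np.linalg.norm(e).round(1),'yaw',np.degrees(np.arctan2(-e[0],e[1])).round(2),'off from strip mid',d.round(1))
```

```text
0.02 [ 565.2 -202.7   20. ] 151.4 yaw 4.18 off from strip mid [-3.2 -6.7 20. ]
0.024 [ 567.9 -198.    24. ] 150.1 yaw 4.18 off from strip mid [-0.5 -2.  24. ]
0.028 [ 570.6 -193.3   28. ] 148.8 yaw 4.18 off from strip mid [ 2.2  2.7 28. ]
```

>>> carry_out:
  series:
    - [[0,-1.5,4],-0.2]
    - [[0,0,3],0]
    - [[0,0,2],0]
    - [[0,0,1],0]
    - [[0,0,0],0]

```text
clock: 8.38
position: [0.5737, -0.1961, 0.1914]
ee_rot: [-0.004, 0.999, 0.037, -0.01]
contact_force: [-0.6, 0.6, -1.3]
width: 0.0111
```

```bash
python3 plan.py 573 -196.5 190 3.8
```

```text
t 8.3833 p [ 573.7 -196.1  191.4] yaw 4.25 F [-0.6  0.6 -1.3] w 11.1
left, tool axes [-0.7  0.3  1.4] turn 0.45 q6 -0.52
tool z [-0.0193  0.0072 -0.9998] tilt deg 1.18
```

>>> carry_out:
  series:
    - [[-0.6,0,1.2],0.4]
    - [[0,0,0.8],0]
    - [[0,0,0.5],0]

```text
clock: 8.63
position: [0.5732, -0.1959, 0.1895]
ee_rot: [-0.004, 0.999, 0.033, -0.009]
contact_force: [-0.6, 1.8, 2.7]
width: 0.0111
```

```bash
python3 plan.py 573 -196.5 190 3.8
```

```text
t 8.6333 p [ 573.2 -195.9  189.5] yaw 3.81 F [-0.6  1.8  2.7] w 11.1
left, tool axes [-0.3  0.6 -0.5] turn 0.01 q6 -0.51
tool z [-0.0187  0.0074 -0.9998] tilt deg 1.15
```

The foot is in contact (about +4 N). I press slightly more, then ease the fingers open to 22 mm so they cage the board's top.

>>> carry_out:
  series:
    - [[0,0,0.6],0]
    - [[0,0,0.3],0]

```text
clock: 8.8
position: [0.5732, -0.1959, 0.1895]
ee_rot: [-0.004, 0.999, 0.033, -0.009]
contact_force: [0.0, 0.1, -0.5]
width: 0.0109
```

>>> carry_out:
  series:
    - [[0,0,0],0]
    - [[0,0,0],0]
    - [[0,0,0],0]
    - [[0,0,0],0]
  fingers: 22

```text
clock: 9.13
position: [0.574, -0.1966, 0.1899]
ee_rot: [-0.003, 0.999, 0.033, -0.008]
contact_force: [0.3, -0.9, 0.2]
width: 0.022
```

```bash
python3 plan.py 503.5 -200.5 190 3.8
python3 - <<'E'
from h import *
c=cam('scene'); a=c[0][80:270,80:250]; cv2.imwrite('pics/f.png',cv2.resize(a,None,fx=3,fy=3,interpolation=2))
E
```

```text
t 9.1333 p [ 574.  -196.6  189.9] yaw 3.81 F [ 0.3 -0.9  0.2] w 22.0
left, tool axes [-70.6  -0.8   1. ] turn 0.01 q6 -0.51
tool z [-0.0158  0.0055 -0.9999] tilt deg 0.96
```

View pics/f.png

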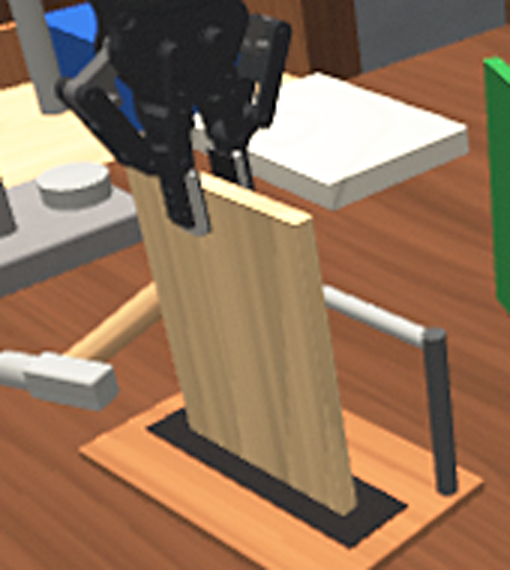

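The board stands on the strip, with its front foot edge at (188,432)–(343,515) and the fingers caging its top. I check the foot position before tipping.

Run:
```python
from h import *
c=cam('scene')
W=[onplane(c,((u+.5)/3-.5+80,(v+.5)/3-.5+80),.012)*1000 for u,v in((188,432),(343,516))]
e=W[1]-W[0]; n=np.array([e[1],-e[0],0])/np.linalg.norm(e)
m=(W[0]+W[1])/2-6*n; print(m.round(1),np.linalg.norm(e).round(1),np.degrees(np.arctan2(-e[0],e[1])).round(2),(m-[568.4,-196,0]).round(1))
```

```text
[ 570.9 -194.6   12. ] 147.4 4.89 [ 2.5  1.4 12. ]
```

>>> carry_out:
  series:
    - [[-4,0,0],0]
    - [[-4,0,0],0]
    - [[-4,0,0],0]
    - [[-4,0,0],0]
    - [[-4,0,0],0]
    - [[-4,0,0],0]
    - [[-4,0,0],0]
    - [[0,0,0],0]

```text
clock: 9.9
position: [0.5422, -0.1985, 0.1902]
ee_rot: [-0.003, 0.999, 0.033, -0.009]
contact_force: [-0.4, 0.1, 0.6]
width: 0.0219
```

```bash
python3 plan.py 505 -200.5 191 3.8
```

```text
t 9.9 p [ 542.2 -198.5  190.2] yaw 3.81 F [-0.4  0.1  0.6] w 21.9
left, tool axes [-37.2  -0.5  -0.2] turn 0.01 q6 -0.54
tool z [-0.0172  0.0056 -0.9998] tilt deg 1.04
```

>>> carry_out:
  series:
    - [[-4,0,0],0]
    - [[-4,0,0],0]
    - [[-4,0,0],0]
    - [[-4,0,0],0]
    - [[-4,0,0],0]
    - [[-4,0,0],0]
    - [[-4,0,0],0]
    - [[-3,0,0],0]
    - [[0,0,0],0]

```text
clock: 10.65
position: [0.5074, -0.2008, 0.1908]
ee_rot: [-0.003, 0.999, 0.033, -0.009]
contact_force: [-1.3, -0.1, -0.3]
width: 0.0223
```

```bash
python3 plan.py 505 -200.5 191 3.8
python3 - <<'E'
from h import *
c=cam('scene'); a=c[0][80:270,80:250]; cv2.imwrite('pics/g.png',cv2.resize(a,None,fx=3,fy=3,interpolation=2))
E
```

```text
t 10.65 p [ 507.4 -200.8  190.8] yaw 3.8 F [-1.3 -0.1 -0.3] w 22.3
left, tool axes [-2.4 -0.4 -0.2] turn -0.0 q6 -0.57
tool z [-0.0175  0.0056 -0.9998] tilt deg 1.05
```

View pics/g.png

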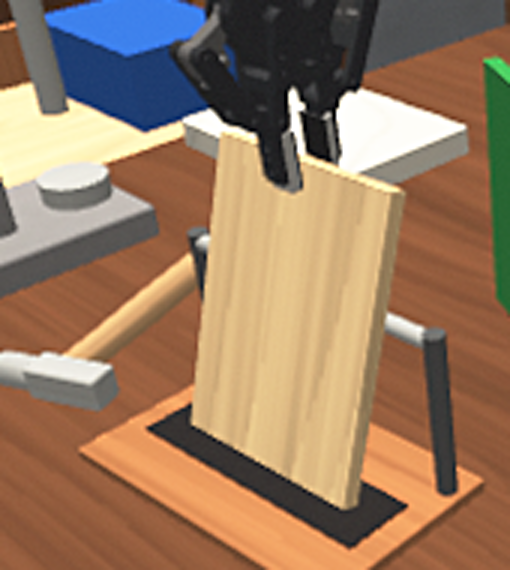

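The board is leaning near 20° with its foot still on the strip. I give both fingers clearance and then check.

>>> carry_out:
  series:
    - [[-1.5,0,0],0]
    - [[-1.5,0,0],0]
    - [[0,0,0],0]
    - [[0,0,0],0]
  fingers: 30

```text
clock: 11.03
position: [0.5053, -0.2012, 0.1911]
ee_rot: [-0.003, 0.999, 0.033, -0.008]
contact_force: [-0.8, 0.2, -0.1]
width: 0.0302
```

```bash
python3 plan.py 505 -200.5 300 3.8
```

```text
t 11.0333 p [ 505.3 -201.2  191.1] yaw 3.79 F [-0.8  0.2 -0.1] w 30.2
left, tool axes [  -1.9   -1.4 -108.9] turn -0.01 q6 -0.57
tool z [-0.0156  0.0053 -0.9999] tilt deg 0.94
```

Fingers are clear, so I lift slowly and then back well away.

>>> carry_out:
  series:
    - [[0,0,-4],0]
    - [[0,0,-6],0]
    - [[0,0,-10],0]
    - [[0,0,-15],0]
    - [[0,0,-20],0]
    - [[0,0,-20],0]
    - [[0,0,-20],0]
    - [[0,0,-15],0]
    - [[0,0,-5],0]
    - [[0,0,0],0]

```text
clock: 11.87
position: [0.5083, -0.2018, 0.3178]
ee_rot: [-0.002, 0.999, 0.033, -0.006]
contact_force: [0.8, -0.4, -0.1]
width: 0.0303
```

```bash
python3 plan.py 505 -200.5 300 3.8
python3 - <<'E'
from h import *
c=cam('scene'); a=c[0][80:270,80:250]; cv2.imwrite('pics/i.png',cv2.resize(a,None,fx=3,fy=3,interpolation=2)); cv2.imwrite('pics/full.png',c[0])
E
```

```text
t 11.8667 p [ 508.3 -201.8  317.8] yaw 3.83 F [ 0.8 -0.4 -0.1] w 30.3
left, tool axes [-3.  -1.5 17.8] turn 0.03 q6 -0.57
tool z [-0.0115  0.0034 -0.9999] tilt deg 0.69
```

View pics/i.png

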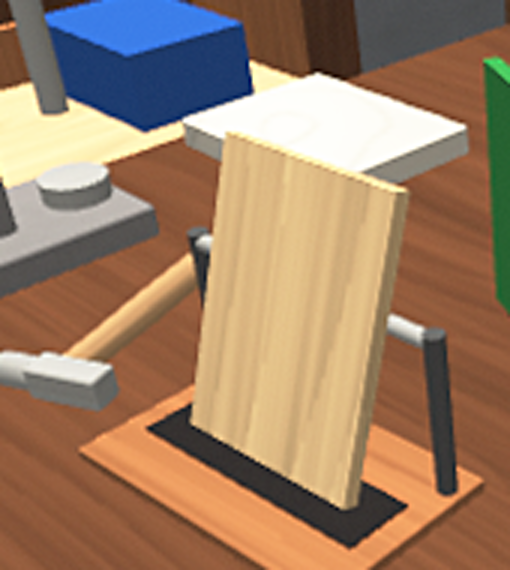

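View pics/full.png

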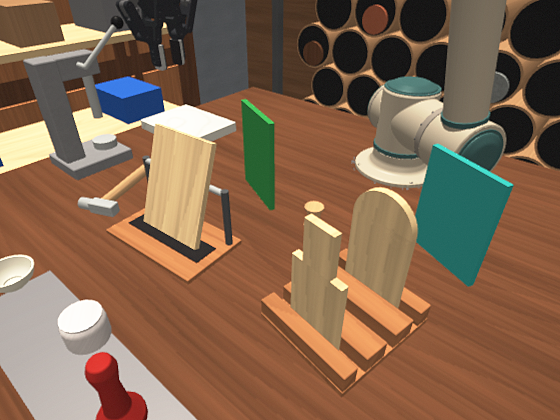

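The board leans on the rail alone, with front foot corners at crop (192,427) and (346,510) and top front corners at (227,133) and (403,192). The other two boards are still in their slots. Last numeric check, then hand in if it holds.

Run:
```python
from h import *
c=cam('scene'); a=np.radians(3.8); Rk=np.array([[np.cos(a),np.sin(a)],[-np.sin(a),np.cos(a)]])
M=[]
for z,P in((.016,((192,427),(346,510))),(.204,((227,133),(403,192)))):
  W=[Rk@(onplane(c,((u+.5)/3-.5+80,(v+.5)/3-.5+80),z)[:2]*1000-[568.4,-196]) for u,v in P]
  e=W[1]-W[0]; M.append((W[0]+W[1])/2); print(z,M[-1].round(1),'len',np.linalg.norm(e).round(1),'skew',np.degrees(np.arctan2(-e[0],e[1])).round(2))
print('tilt',np.degrees(np.arctan2(M[0][0]-M[1][0],188)))
print(manip.get_state()['clock'])
```

```text
0.016 [6.4 3.2] len 146.0 skew 1.03
0.204 [-61.9   7.7] len 146.7 skew 1.6
tilt 19.953823036934935
11.9667
```

```bash
python3 -c "
from rig import manip
print(manip.sign_off())"
```

```text
the job is handed in; nothing more can be done
None
```

The wide board now leans on the steel rail by itself, and I handed the job in at about 12 s of the 48 s allowed. I lifted it from its slot and set its foot on the middle of the rubber strip. Then I eased the fingers open to cage its top, tipped it back onto the rail, and lifted the gripper clear.

Last checks, made from one camera view just before handing in:

| Check | Reading |
|---|---|
| Tilt from upright | about 20.0° |
| Foot centre, across the strip | about 1 mm from the strip's middle |
| Foot centre, along the rail | about 3 mm off centre |
| Top centre, along the rail | about 8 mm off centre |
| Skew to the rail | 1.0° at the foot, 1.6° at the top |

- **Uncertain readings:** the board's width came out at 146 mm instead of 150, and the foot and top centres differ by about 4.5 mm. I put this down to errors of a few mm in picking the corners, so the along-rail and skew figures are rough.
- **Disagreement on the foot:** when the board stood upright just before tipping, the foot read 2.5 mm off the strip's middle towards +x. The final reading was 0.7 mm.
- **Other boards:** the arch and stepped boards were still in their slots in the final picture.
- **Robot:** the gripper was about 110 mm above the board and touching nothing.

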